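# Show the watch's crown to the inspection camera after the timing run

## Robot

A 7-joint arm with a two-finger parallel gripper is mounted at the origin on a cart in front of the work surface, level with it; the furniture and walls round the work are solid. World frame = base frame: x ahead of the robot, y to its left, z up, the work surface at z = 0. Lengths are in m, angles in rad, forces in N, time in s.
With the tool pointing down it reaches from about 0.425 to 0.925 m from the base axis. Payload 6.8 kg.
Tool frame: the origin (TCP) lies at the very end of the fingers, on their centre line; the grasp point (between the pads) lies 19 mm behind it; z points along the fingers, y is the line along which they close (so a half turn about z gives the same grasp; the last joint's range is limited). The gripper opens to 85 mm and grips with 20 to 120 N. Pads are 22 mm wide; open, the fingers measure 114 mm over their backs; the gripper's body (76 mm by 85 mm) begins 54 mm behind the grasp point. The pads swing forward as they close: fully open they stand 13 mm farther back than shut.
Start: joints at [1.078, 0.477, 0.022, 1.555, -0.011, 1.109, -0.083], TCP at [0.253, -0.626, 0.231] pointing down, gripper open.
Joint ranges: [-2.96, 2.96], [-0.34, 2.1], [-1.41, 1.46], [0.24, 2.44], [-1.37, 4.51], [0.17, 1.92], [-2.96, 2.96]. Speed limits (rad/s): [2.39, 2.39, 3.14, 3.14, 3.14, 3.14, 3.14].

## Interface

Orientations are given as a unit quaternion [w, x, y, z].
In Python, from station import bot gives the robot as it stands.
- The arm moves only by the tool apply_moves, never from a script. Its argument "deltas" is a list of rows, each a list of 3 entries, a list of its own where there are three numbers: the closure, from 0 (fully open) to 1 (shut), then the shift along the tool's x, y, z in units of 0.2 m (1.0 is 0.2 m), then the turn about the tool's z in units of 2 pi rad (1.0 is 2 pi rad). A call has 1 to 12 rows; each row is the pose to reach, as a shift and turn from the pose commanded when the call began, along the tool's axes at that moment, turning the shorter way round; what a row does not reach only later rows make up. A row lasts 1/10 s, in which the tool goes at most 50 mm and 8.59 degrees, less where a joint would pass 70% of its speed; a pose out of reach is approached as far as the arm can. A call with a number of a shift or a turn outside -1 to 1 is refused whole. A call with a gripper value outside its range is refused whole. The fingers move at their own pace and stop on an object; "squeeze" is the grip in N (left out, the last holds). Time passes only in rows, so rows that repeat a pose let the fingers close. It gives the time, the measured TCP pose, the force, the opening and the grip force at its end, in the units of the state.
- bot.get_obs(): the state, without advancing time (a new reading comes with each control period).
- bot.read_camera(name): name is "scene" or "top" or "wrist"; returns a dict with "color" (384x512x3 uint8, red, green, blue), "intrinsics" (3x3 intrinsics, pixels), "pose" (4x4, takes a point from camera to world coordinates); the wrist camera has in their place "hand_eye" (4x4, takes a point from camera to tool coordinates, whose origin is the TCP and whose axes are the flange's). Camera axes: x right, y down, z forward; pixel columns grow to the right and rows downward; lengths in m; the calibration is good to about 2 mm. A picture is of the moment at which its call begins: read the wrist's pose just before it. There is no depth.
- bot.hand_in(): hands the job in; it is judged then, once.
Trained networks look in a picture, given as the dict that the camera call returned (one of the last four; its "shot" number tells which), for a name from the list of things; names that differ only in an ending like _2 or _b are one class to them, and where a whole thing is asked for, a point or a joint stands for the part that bears it (a point fixed in the world has none). Each returns a list of dicts, best first, with "confidence" (0 to 1); they miss things now and then, are a little off and sometimes report something else, mostly with a low value. They report only what shows in the picture. A call takes as long as a camera call. They do not tell look-alikes from the thing itself.
- bot.look_for(picture, target): "point" ([x, y, z] in m, in world coordinates, good to about 4 mm: the middle of the surface that is visible of it).
The state is a dict: "t": time; "q": joint angles; "joint_vel": joint speeds; "joint_torque": joint torques, N m; "eef_pos": TCP position; "tool_rot": TCP orientation; "contact_force": force on the tool from outside, world axes, zero at the start; "torque": the same for the moment, N m; "gripper_width": opening from 0.0 (shut) to 1.0 (fully open); "grasp_force": force on a finger pad.
Only numpy, scipy, OpenCV 4.12 (cv2) and the standard library are available. Lean on these libraries where they do the work, as an engineer would, in place of code of your own. Each camera call takes 0.05 s, during which the arm holds its last target. There are 200 camera calls.

## Task

The timing run is over and the seat of the crown is to be inspected: take hold of the watch, push it along the microphone stand against the sprung jaw until you feel that jaw meet its stop, so that the watch comes out from under the two pin heads, and lift it out. Then hold it in the air in front of the inspection camera, dial uppermost and tilted just as the camera is, with the crown on the camera's line of sight, pointing straight into the lens from 8 cm away. Finish holding it there, still and clear of everything, and leave the camera and the other things on the bench where they are.

Things in the scene. Friction and masses are not known exactly. Their poses are not given: they have to be found in the camera images.
- watch: steel watch head, no bracelet, white dial up, 60-105 g. Case 38 mm across, 10.5 high; one-piece lugs 21 mm wide with flat parallel ends 46 mm apart facing its +y and -y, 1.9 to 7.7 mm above the underside: grip there from above. Crown 6 mm thick on the +x side. Origin: centre of underside; x out through the crown, y to 12 o'clock, z out of the dial. In the stand its axes are the stand's
- crown (a point): centre of the crown's outer end face, 23.8 mm out along the watch's x and 5 mm above its underside; axes as the watch
- microphone_stand: fixed stand. Origin: underside centre of its black base (116 x 76 mm, 21 high); x from sprung jaw to pins, z up. On a column a 22 mm wide rail along x; the watch lies on its pad, 66 mm up over the origin. At x 18, y +-12.5 mm two 6 mm pins hold the case, the crown between; their 15 mm heads, 78-81 mm up, reach 4.5 mm over the watch and bar lifting. Free beyond y +-19 mm down to the base
- sprung_jaw (a joint): travel of the sprung jaw towards the stand's -x, in m: 0 with the watch clamped, 0.008 at its hard stop; the spring pushes the watch back with 4 N at 0 and 7 N at the stop; without the watch it springs forward to -0.004
- jaw_face (a point): middle of the rubber face of the sprung jaw (26 mm wide, 14 mm high), where it touches the watch; axes as the stand
- inspection_camera: inspection camera stand at the back of the bench, not to be moved: white 130 x 96 mm base, steel column 17 mm thick and 300 mm high, 40 mm behind its origin (centre of the base's underside). The camera looks towards its -x
- camera_head (a joint): tilt of the camera head on its level pivot, in rad: 0 looks level, positive looks down; 0.2 to 0.55 at the start; stiff, leave it as it is
- lens (a point): centre of the lens, on the front face of the 48 mm ring light of the camera head, which lies about 0.22 m up; axes tilt with the head: the camera looks along -x of this frame, y is level, z up out of the head
- focus (a point): point in the air on the line of sight, 80 mm in front of the lens, where the crown's end has to be; axes as the lens: a watch presented well has its x, y and z along this frame's x, y and z
- parts_tray: bystander: round turquoise compartment tray, 93 mm, 15 mm high; leave it
- loupe: bystander: black eye loupe, 32 mm, 28 mm high; leave it
- tweezers: bystander: steel tweezers lying on the bench, 118 mm; leave them
- dust_brush: bystander: brush with wooden handle, 105 mm; leave it
- loupe_case: bystander: oval black case, 44 x 54 mm, 20 mm high; leave it
- oil_stand: bystander: black stand with oil cups, 37 x 78 mm, 20 mm high; leave it
- dust_dome: bystander: clear dome, 87 mm across, 66 mm high, on a green movement base at the left; leave it
Things that resemble listed ones, but are neither listed nor needed, are in the scene too. There is more than one size of the watch; the one meant has the size given above.

How it is judged:
By the outcome, as a careful person would: the job done as asked, in the order asked, and still so for the second after the job is handed in, while the arm keeps its last pose, push and grip.
It also fails if it takes over 45 s, if anything falls off the work surface, if the arm or the gripper's body presses on something with over 40 N, if the wrist force passes 120 N, or if a joint passes its speed limit or range.

## Working session

There is one attempt and no reset: what is moved stays moved. The work goes in short steps, Python scripts to look and compute and a tool call to move; the robot and the scene stay as the last step left them, time stands still between calls to the robot, and variables do not carry over. Pictures are saved under pics/ and viewed, at most 10 in all, crops included, and the job is handed in when it is done.

Besides the shell and the picture viewer there is one more tool, called after "Emit:" as a command line: name --argument value ..., lists and objects as JSON in quotes. apply_moves: Moves the arm, as the interface text tells. Its arguments: {"type":"object","properties":{"deltas":{"type":"array","items":{"type":"array"}},"squeeze":{"type":"number"}},"required":["deltas"]}

```bash
mkdir -p pics; ls; cat > h.py <<'E'
from station import bot
import numpy as np, cv2
from scipy.spatial.transform import Rotation as R
def rot(q): return R.from_quat([q[1],q[2],q[3],q[0]])
def save(p,n): cv2.imwrite('pics/'+n+'.png',cv2.cvtColor(p['color'],cv2.COLOR_RGB2BGR))
def T(o):
    M=np.eye(4);M[:3,:3]=rot(o['tool_rot']).as_matrix();M[:3,3]=o['eef_pos'];return M
def proj(p,pose,X):
    c=np.linalg.inv(pose)@np.append(X,1);u=p['intrinsics']@c[:3];return u[:2]/u[2]
def ray(p,pose,uv):
    d=np.linalg.inv(p['intrinsics'])@[uv[0],uv[1],1];d=pose[:3,:3]@d;return pose[:3,3],d/np.linalg.norm(d)
def onz(p,pose,uv,z):
    o,d=ray(p,pose,uv);return o+d*(z-o[2])/d[2]
E
python3 - <<'E'
from h import *
o=bot.get_obs();print({k:np.round(v,3) for k,v in o.items()})
ims=[]
for c in ['scene','top']:
    p=bot.read_camera(c);save(p,c);print(c,p['pose'].round(3).tolist(),p['intrinsics'].round(1).tolist())
    for n in ['watch','microphone_stand','sprung_jaw','inspection_camera','camera_head','lens','crown','jaw_face']:
        for r in bot.look_for(p,n)[:3]: print(n,np.round(r['point'],3),round(r['confidence'],2), proj(p,p['pose'],r['point']).round())
E
```

```text
pics
{'t': np.float64(0.0), 'q': array([ 1.078,  0.478,  0.022,  1.556, -0.012,  1.109, -0.083]), 'joint_vel': array([ 0.001,  0.002,  0.002, -0.002, -0.   ,  0.002,  0.   ]), 'joint_torque': array([-0.0000e+00, -5.9646e+01,  1.6070e+00, -2.8120e+01,  1.2000e-02,
        9.0000e-03,  0.0000e+00]), 'eef_pos': array([ 0.253, -0.625,  0.23 ]), 'tool_rot': array([-0.001,  0.982,  0.191, -0.   ]), 'contact_force': array([ 0.374, -0.197,  0.423]), 'torque': array([-0.008, -0.004,  0.021]), 'grasp_force': np.float64(0.0), 'gripper_width': np.float64(1.001)}
scene [[0.487, -0.684, 0.543, -0.141], [-0.873, -0.379, 0.306, -0.088], [-0.003, -0.623, -0.782, 1.1], [0.0, 0.0, 0.0, 1.0]] [[439.7, 0.0, 250.7], [0.0, 439.7, 190.3], [0.0, 0.0, 1.0]]
watch [0.458 0.237 0.076] 0.72 [255. 228.]
watch [0.424 0.377 0.006] 0.53 [208. 231.]
watch [0.614 0.236 0.254] 0.34 [283. 148.]
microphone_stand [0.438 0.22  0.02 ] 0.66 [257. 247.]
sprung_jaw [0.442 0.208 0.072] 0.48 [261. 237.]
inspection_camera [0.659 0.232 0.058] 0.78 [288. 184.]
camera_head [0.61  0.235 0.25 ] 0.71 [283. 150.]
lens [0.616 0.237 0.253
[... 237 characters left out ...]
 1.428], [0.0, 0.0, 0.0, 1.0]] [[483.0, 0.0, 262.5], [0.0, 483.0, 186.1], [0.0, 0.0, 1.0]]
watch [0.429 0.377 0.012] 0.87 [232. 213.]
watch [0.457 0.236 0.075] 0.69 [280. 203.]
microphone_stand [0.455 0.236 0.026] 0.79 [280. 204.]
sprung_jaw [0.442 0.201 0.072] 0.52 [293. 208.]
inspection_camera [0.655 0.239 0.249] 0.64 [280. 120.]
camera_head [0.625 0.24  0.258] 0.97 [280. 131.]
camera_head [ 0.465 -0.023  0.002] 0.38 [368. 201.]
lens [0.625 0.238 0.258] 0.64 [281. 131.]
crown [0.43  0.38  0.016] 0.85 [231. 213.]
crown [0.456 0.238 0.077] 0.58 [280. 203.]
jaw_face [0.445 0.21  0.072] 0.64 [290. 207.]
jaw_face [0.628 0.235 0.257] 0.37 [282. 130.]
jaw_face [0.383 0.481 0.02 ] 0.28 [196. 229.]
```

```bash
python3 - <<'E'
import cv2,numpy as np
a=cv2.imread('pics/scene.png')[110:290,150:390];b=cv2.imread('pics/top.png')[80:260,160:400]
cv2.imwrite('pics/ab.png',np.vstack([cv2.resize(a,(720,540),interpolation=2)[:300*540//300],]))
cv2.imwrite('pics/b.png',cv2.resize(b,(800,600),interpolation=2))
E
```

```text
(no output)
```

View pics/ab.png

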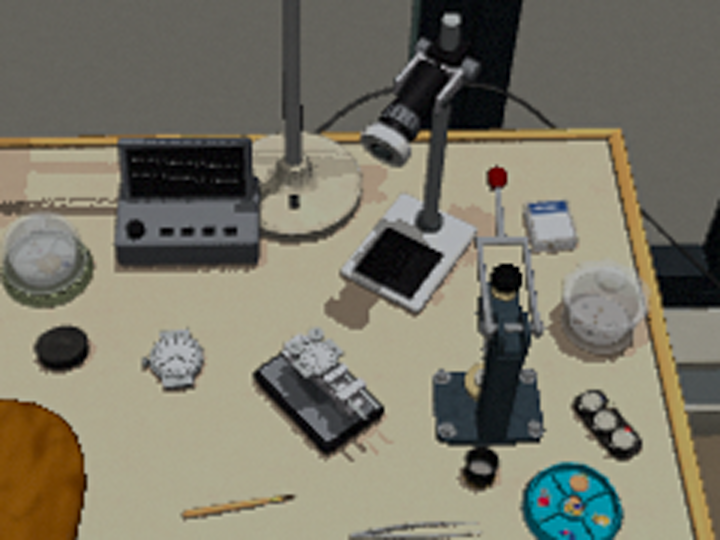

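View pics/b.png

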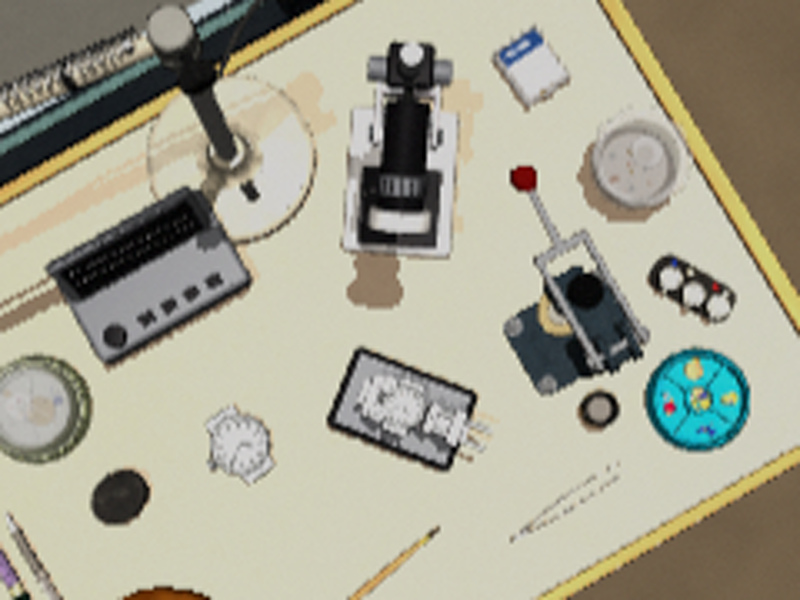

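The scene crop shows the black stand with the watch at about (312,355) and the jaw mechanism right of it, a second watch loose to the left, and the camera behind at (388,145) looking at the robot. In the top crop the stand's long axis is turned about 18° from level. A press-like look-alike stands on the right.

```bash
python3 - <<'E'
from h import *
s=bot.read_camera('scene');t=bot.read_camera('top')
def tri(a,b):
    o1,d1=ray(s,s['pose'],a);o2,d2=ray(t,t['pose'],b)
    A=np.stack([d1,-d2],1);k=np.linalg.lstsq(A,o2-o1,rcond=None)[0]
    p,q=o1+k[0]*d1,o2+k[1]*d2;return ((p+q)/2).round(3),np.linalg.norm(p-q).round(4)
f=lambda x,y:(150+x/3,110+y/3); g=lambda x,y:(160+x*.3,80+y*.3)
print('press head',tri(f(505,275),g(585,288)))
print('red ball',tri(f(497,177),g(523,178)))
print('cam col top',tri(f(451,25),g(411,52)))
o=bot.get_obs()
for w in [(0.6,-0.25,0.36),(0.57,0.15,0.36),(0.44,0.2,0.30)]:
    print(w,(rot(o['tool_rot']).inv().apply(np.array(w)-o['eef_pos'])/0.2).round(3))
E
```

```text
press head (array([0.546, 0.096, 0.187]), np.float64(0.0012))
red ball (array([0.629, 0.144, 0.206]), np.float64(0.0011))
cam col top (array([0.705, 0.233, 0.29 ]), np.float64(0.0007))
(0.6, -0.25, 0.36) [ 2.311 -1.09  -0.643]
(0.57, 0.15, 0.36) [ 2.923 -3.001 -0.644]
(0.44, 0.2, 0.3) [ 2.414 -3.476 -0.344]
```

Emit:
apply_moves --deltas '[[0, [0.25, -0.22, -0.15], 0], [0, [0.5, -0.45, -0.3], 0], [0, [0.75, -0.7, -0.4], 0], [0, [1, -0.9, -0.5], 0], [0, [1, -0.9, -0.5], 0], [0, [1, -0.9, -0.5], 0]]'

```text
t: 1.6
eef_pos: [0.3728, -0.3809, 0.3327]
tool_rot: [0.0, 0.981, 0.192, 0.001]
contact_force: [1.0, 0.9, 0.3]
gripper_width: 1.0
grasp_force: 0.0
```

Emit:
apply_moves --deltas '[[0, [0.25, -0.22, -0.05], 0], [0, [0.5, -0.45, -0.1], 0], [0, [0.75, -0.7, -0.1], 0], [0, [0.9, -0.9, -0.1], 0], [0, [0.9, -0.9, -0.1], 0], [0, [0.9, -0.9, -0.1], 0]]'

```text
t: 2.2
eef_pos: [0.4725, -0.1422, 0.352]
tool_rot: [-0.001, 0.981, 0.196, 0.001]
contact_force: [-0.8, -0.2, 0.9]
gripper_width: 1.002
grasp_force: 0.0
```

Emit:
apply_moves --deltas '[[0, [0.2, -0.22, 0], 0], [0, [0.4, -0.45, 0], 0], [0, [0.6, -0.7, 0], 0], [0, [0.8, -0.9, 0], 0], [0, [0.8, -0.9, 0], 0], [0, [0.8, -0.9, 0], 0]]'

```text
t: 2.8
eef_pos: [0.5517, 0.0842, 0.3512]
tool_rot: [-0.002, 0.981, 0.196, 0.0]
contact_force: [-1.0, -0.4, -0.1]
gripper_width: 0.998
grasp_force: 0.0
```

Emit:
apply_moves --deltas '[[0, [-0.1, -0.22, 0.1], -0.023], [0, [-0.2, -0.45, 0.2], -0.046], [0, [-0.2, -0.7, 0.2], -0.069], [0, [-0.2, -0.8, 0.2], -0.092], [0, [-0.2, -0.8, 0.2], -0.115], [0, [-0.2, -0.8, 0.2], -0.139], [0, [-0.2, -0.8, 0.2], -0.139]]'

```text
t: 3.5
eef_pos: [0.4543, 0.2099, 0.3113]
tool_rot: [0.0, 0.808, 0.589, -0.0]
contact_force: [0.5, 0.0, -0.4]
gripper_width: 0.998
grasp_force: 0.0
```

```bash
python3 - <<'E'
from h import *
import time
o=bot.get_obs();print({k:np.round(v,4) for k,v in o.items()})
p=bot.read_camera('wrist');save(p,'w1');P=T(o)@p['hand_eye'];np.save('w1P.npy',P)
print(p['hand_eye'].round(3).tolist(),p['intrinsics'][0])
for n in ['watch','microphone_stand','sprung_jaw','crown','jaw_face']:
    for r in bot.look_for(p,n)[:3]: print(n,np.round(r['point'],3),round(r['confidence'],2), proj(p,P,r['point']).round())
E
```

```text
{'t': np.float64(3.5), 'q': array([ 0.0574,  0.1758, -0.6891,  1.8249,  0.121 ,  1.1831, -0.9821]), 'joint_vel': array([-2.000e-03, -2.000e-04,  1.420e-02, -1.500e-03, -5.100e-03,
        1.000e-04, -1.494e-01]), 'joint_torque': array([-3.43400e-01, -3.56157e+01, -3.52270e+00, -2.89298e+01,
        2.25000e-02,  2.00000e-04,  1.53190e+00]), 'eef_pos': array([0.4543, 0.2099, 0.3113]), 'tool_rot': array([ 3.000e-04,  8.084e-01,  5.886e-01, -1.000e-04]), 'contact_force': array([ 0.4875,  0.0431, -0.3868]), 'torque': array([-0.0105, -0.0239,  0.0445]), 'grasp_force': np.float64(0.0), 'gripper_width': np.float64(0.9976)}
[[-0.001, -0.958, -0.287, 0.072], [1.0, -0.0, -0.001, 0.001], [0.001, -0.287, 0.958, -0.142], [0.0, 0.0, 0.0, 1.0]] [293.29182644   0.         254.70610221]
watch [0.431 0.379 0.015] 0.58 [199.  35.]
watch [0.461 0.236 0.078] 0.57 [253. 136.]
microphone_stand [0.456 0.247 0.02 ] 0.75 [247. 124.]
microphone_stand [0.601 0.239 0.255] 0.17 [456.  98.]
sprung_jaw [0.448 0.209 0.068] 0.83 [249. 157.]
crown [0.429 0.378 0.016] 0.69 [198.  36.]
crown [0.462 0.236 0.074] 0.56 [253. 135.]
jaw_face [0.44  0.21  0.075] 0.73 [244. 159.]
jaw_face [ 0.456 -0.019 -0.   ] 0.62 [295. 270.]
jaw_face [0.461 0.066 0.019] 0.22 [285. 231.]
```

View pics/w1.png

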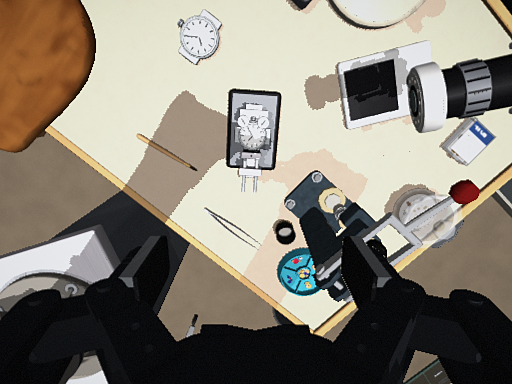

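The wrist view shows the stand at (253,130), base nearly upright in the picture. The sprung jaw is towards the bottom, about (250,160), with its guide rods below. The pins and crown are at the top. The camera lens is at (428,97).

```bash
python3 - <<'E'
import cv2
a=cv2.imread('pics/w1.png')[78:203,175:325]
cv2.imwrite('pics/w1c.png',cv2.resize(a,(720,600),interpolation=cv2.INTER_CUBIC))
E
```

```text
(no output)
```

View pics/w1c.png

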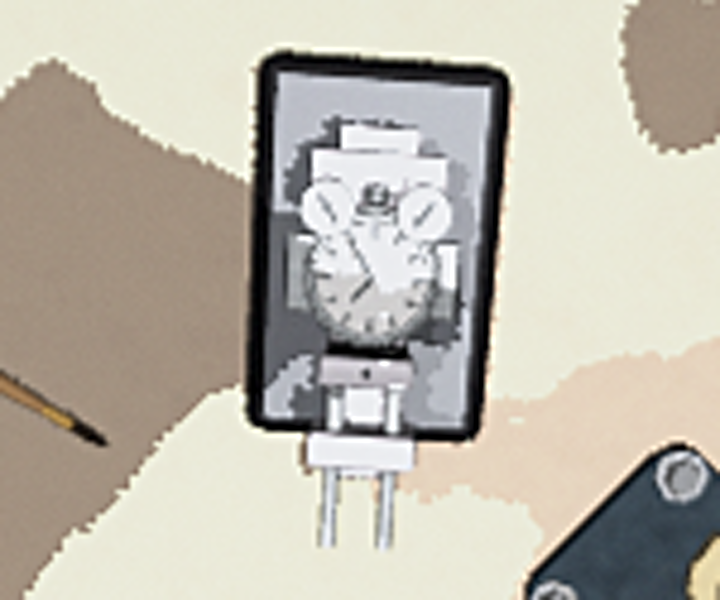

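```bash
python3 - <<'E'
from h import *
p=bot.read_camera('wrist');P=np.load('w1P.npy')
f=lambda x,y:(175+x/4.8,78+y/4.8)
c=[onz(p,P,f(*q),0.021)[:2] for q in [(264,55),(508,72),(250,430),(480,436)]]
for a,b in [(0,1),(2,3),(2,0),(3,1)]:
    d=c[b]-c[a];print(np.linalg.norm(d).round(4),np.degrees(np.arctan2(d[1],d[0])).round(2))
print('base c',np.mean(c,0).round(4))
l,r=[onz(p,P,f(*q),0.081)[:2] for q in [(327,207),(425,212)]]
d=l-r;print('pins',np.linalg.norm(d),np.degrees(np.arctan2(d[1],d[0])),((l+r)/2).round(4))
o=onz(p,P,f(372,277),0.0765);print('dial',o)
print('lugs',onz(p,P,f(290,272),.0735),onz(p,P,f(458,280),.0735))
print('jaw',onz(p,P,f(368,350),.078))
t=T(bot.get_obs());print('tool x yaw',np.degrees(np.arctan2(t[1,0],t[0,0])))
E
```

```text
0.0714 -21.71
0.0724 -19.44
0.1123 68.46
0.1095 68.94
base c [0.4612 0.2349]
pins 0.02539641970750907 159.22808792757743 [0.4673 0.252 ]
dial [0.46069595 0.23532207 0.0765    ]
lugs [0.44010697 0.24298381 0.0735    ] [0.48223081 0.22713646 0.0735    ]
jaw [0.45371571 0.21731582 0.078     ]
tool x yaw 71.98761172763449
```

Emit:
apply_moves --deltas '[[0, [0.06, 0, 0.2], 0.008], [0, [0.13, -0.007, 0.4], 0.008], [0, [0.13, -0.007, 0.6], 0.008], [0, [0.13, -0.007, 0.75], 0.008], [0, [0.13, -0.007, 0.75], 0.008], [0, [0.13, -0.007, 0.75], 0.008]]'

```text
t: 4.45
eef_pos: [0.4609, 0.2363, 0.1618]
tool_rot: [-0.0, 0.823, 0.568, -0.0]
contact_force: [0.5, -0.1, 0.3]
gripper_width: 0.997
grasp_force: 0.0
```

```bash
python3 - <<'E'
from h import *
o=bot.get_obs();p=bot.read_camera('wrist');save(p,'w2');P=T(o)@p['hand_eye'];np.save('w2P.npy',P)
print(o['eef_pos'],o['tool_rot'],o['q'])
th=np.radians(69.2);ex=np.array([np.cos(th),np.sin(th)]);ey=np.array([-ex[1],ex[0]]);O=np.array([.461,.235])
im=cv2.cvtColor(p['color'],cv2.COLOR_RGB2BGR).copy()
for x,y,z in [(18,12.5,81),(18,-12.5,81),(0,23,73),(0,-23,73),(-19,0,78),(19,0,74),(0,0,76.5),(58,38,21),(58,-38,21),(-58,38,21),(-58,-38,21)]:
    w=np.append(O+ex*x/1e3+ey*y/1e3,z/1e3);u=proj(p,P,w);print((x,y,z),u.round(1));cv2.drawMarker(im,tuple(int(v) for v in u.round()),(0,0,255),0,5)
cv2.imwrite('pics/w2m.png',cv2.resize(im[0:300,100:400],(800,600) if 0 else (600,600)))
E
```

```text
[0.4609083  0.23625659 0.16181971] [-1.90197932e-04  8.23208818e-01  5.67738663e-01 -1.28341752e-04] [-0.05809952  0.37613652 -0.65107001  1.96188465  0.28853617  0.89623843
 -1.22122879]
(18, 12.5, 81) [238.  172.2]
(18, -12.5, 81) [270.  172.2]
(0, 23, 73) [226.1 191. ]
(0, -23, 73) [281.9 191. ]
(-19, 0, 78) [254.  214.8]
(19, 0, 74) [254.  168.9]
(0, 0, 76.5) [254.  192.3]
(58, 38, 21) [213.6 115.3]
(58, -38, 21) [294.6 115.2]
(-58, 38, 21) [218.1 228.6]
(-58, -38, 21) [290.4 228.5]
```

View pics/w2m.png

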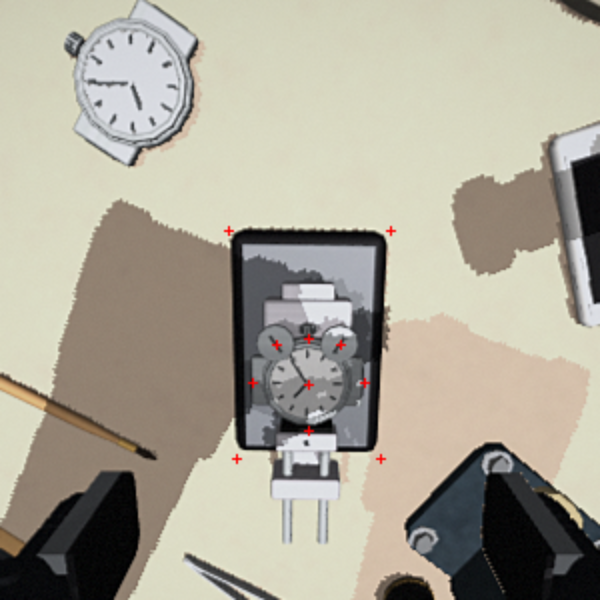

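The projected model matches the picture: the pin heads are at (277,341) and (340,343), and the dial centre is at (309,382). Descending and closing.

Emit:
apply_moves --deltas '[[0, [-0.006, 0, 0.2], 0], [0, [-0.006, 0, 0.4], 0], [0, [-0.006, 0, 0.5], 0], [0, [-0.006, 0, 0.56], 0], [0, [-0.006, 0, 0.56], 0], [0, [-0.006, 0, 0.56], 0], [0, [-0.006, 0, 0.56], 0]]'

```text
t: 5.2
eef_pos: [0.4616, 0.2356, 0.051]
tool_rot: [0.0, 0.823, 0.568, 0.002]
contact_force: [-1.0, 0.7, -1.0]
gripper_width: 1.0
grasp_force: 0.0
```

Emit:
apply_moves --deltas '[[0.3, [0, 0, 0], 0], [0.35, [0, 0, 0], 0], [0.4, [0, 0, 0], 0], [0.45, [0, 0, 0], 0], [0.5, [0, 0, 0], 0], [0.6, [0, 0, 0], 0], [0.6, [0, 0, 0], 0], [0.6, [0, 0, 0], 0]]' --squeeze 30

```text
t: 6.0
eef_pos: [0.4593, 0.2352, 0.0495]
tool_rot: [-0.0, 0.823, 0.568, -0.001]
contact_force: [-3.9, -0.4, 6.4]
gripper_width: 0.529
grasp_force: 29.8
```

Emit:
apply_moves --deltas '[[0.65, [0, 0, 0], 0], [0.65, [-0.01, 0, 0], 0], [0.65, [-0.02, 0, 0], 0], [0.65, [-0.025, 0, 0], 0], [0.65, [-0.03, 0, 0], 0], [0.65, [-0.03, 0, 0], 0]]' --squeeze 60

```text
t: 6.6
eef_pos: [0.4586, 0.2319, 0.0499]
tool_rot: [-0.001, 0.823, 0.568, 0.002]
contact_force: [-0.2, 5.8, 0.5]
gripper_width: 0.517
grasp_force: 61.0
```

Emit:
apply_moves --deltas '[[0.65, [-0.005, 0, 0], 0], [0.65, [-0.005, 0, 0], 0], [0.65, [-0.005, 0, 0], 0]]'

```text
t: 6.9
eef_pos: [0.4583, 0.2311, 0.0499]
tool_rot: [-0.001, 0.823, 0.568, 0.002]
contact_force: [-0.7, 5.8, -1.7]
gripper_width: 0.522
grasp_force: 61.1
```

Emit:
apply_moves --deltas '[[0.65, [-0.005, 0, 0], 0], [0.65, [-0.005, 0, 0], 0], [0.65, [-0.005, 0, 0], 0]]'

```text
t: 7.2
eef_pos: [0.458, 0.2302, 0.0499]
tool_rot: [-0.001, 0.823, 0.569, 0.002]
contact_force: [-0.5, 6.3, -0.4]
gripper_width: 0.519
grasp_force: 61.1
```

Emit:
apply_moves --deltas '[[0.65, [-0.005, 0, 0], 0], [0.65, [-0.01, 0, 0], 0], [0.65, [-0.01, 0, 0], 0], [0.65, [-0.01, 0, 0], 0]]'

```text
t: 7.6
eef_pos: [0.4573, 0.2286, 0.0499]
tool_rot: [-0.001, 0.823, 0.569, 0.002]
contact_force: [-0.6, 7.2, -0.5]
gripper_width: 0.522
grasp_force: 61.1
```

Emit:
apply_moves --deltas '[[0.65, [-0.005, 0, 0], 0], [0.65, [-0.005, 0, 0], 0], [0.65, [-0.005, 0, 0], 0]]'

```text
t: 7.9
eef_pos: [0.457, 0.2278, 0.0499]
tool_rot: [-0.001, 0.823, 0.569, 0.002]
contact_force: [-0.1, 7.3, -1.1]
gripper_width: 0.519
grasp_force: 61.1
```

Emit:
apply_moves --deltas '[[0.65, [-0.005, 0, 0], 0], [0.65, [-0.005, 0, 0], 0], [0.65, [-0.005, 0, 0], 0]]'

```text
t: 8.2
eef_pos: [0.4568, 0.2272, 0.05]
tool_rot: [-0.002, 0.823, 0.569, 0.003]
contact_force: [-0.2, 7.7, -1.7]
gripper_width: 0.518
grasp_force: 61.2
```

Emit:
apply_moves --deltas '[[0.65, [-0.005, 0, 0], 0], [0.65, [-0.01, 0, 0], 0], [0.65, [-0.01, 0, 0], 0], [0.65, [-0.01, 0, 0], 0]]'

```text
t: 8.6
eef_pos: [0.4567, 0.2271, 0.0503]
tool_rot: [-0.002, 0.822, 0.569, 0.004]
contact_force: [1.1, 11.8, -4.6]
gripper_width: 0.519
grasp_force: 61.7
```

The stop is felt: the force jumps to 12 N with no further travel. Easing the push by 1.5 mm, then lifting.

Emit:
apply_moves --deltas '[[0.65, [0.007, 0, 0], 0], [0.65, [0.007, 0, -0.02], 0], [0.65, [0.007, 0, -0.05], 0], [0.65, [0.007, 0, -0.1], 0], [0.65, [0.007, 0, -0.15], 0], [0.65, [0.007, 0, -0.25], 0], [0.65, [0.007, 0, -0.35], 0], [0.65, [0.007, 0, -0.35], 0], [0.65, [0.007, 0, -0.35], 0]]'

```text
t: 9.5
eef_pos: [0.456, 0.2225, 0.1195]
tool_rot: [0.0, 0.823, 0.568, 0.0]
contact_force: [0.5, -0.3, -1.9]
gripper_width: 0.521
grasp_force: 62.8
```

```bash
python3 - <<'E'
from h import *
o=bot.get_obs();p=bot.read_camera('wrist');save(p,'w3');P=T(o)@p['hand_eye']
print(o['eef_pos'],o['tool_rot'],o['contact_force'],o['grasp_force'])
s=bot.read_camera('scene');t=bot.read_camera('top')
for im in (p,s,t):
  for n in ['watch','lens','camera_head']:
    for r in bot.look_for(im,n)[:2]: print(n,np.round(r['point'],3),round(r['confidence'],2))
im=cv2.cvtColor(p['color'],cv2.COLOR_RGB2BGR)
cv2.imwrite('pics/w3c.png',cv2.resize(im[100:340,110:400],(725,600),interpolation=cv2.INTER_CUBIC))
np.savez('w3.npz',P=P,K=p['intrinsics'])
E
```

```text
[0.45602747 0.22252468 0.11954695] [4.03143359e-04 8.23316067e-01 5.67582987e-01 2.08691285e-04] [ 0.45945968 -0.28923694 -1.89733829] 62.828454902919475
watch [0.458 0.226 0.149] 0.83
watch [0.426 0.375 0.01 ] 0.84
watch [0.453 0.22  0.146] 0.64
lens [0.586 0.227 0.239] 0.56
camera_head [0.309 0.246 0.006] 0.66
camera_head [0.443 0.544 0.053] 0.39
watch [0.427 0.376 0.011] 0.51
watch [0.466 0.059 0.022] 0.21
lens [0.626 0.238 0.259] 0.67
camera_head [0.627 0.24  0.257] 0.64
```

View pics/w3c.png

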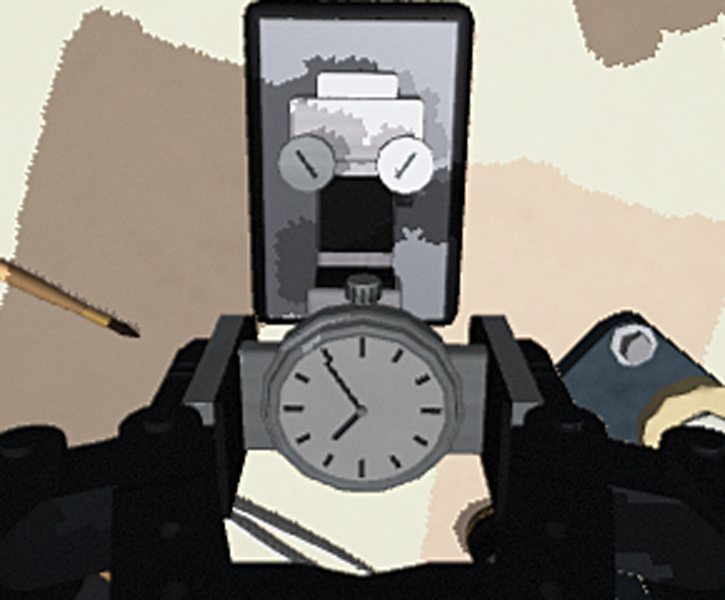

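The watch sits squarely in the fingers, dial up with the crown at (362,290), and the stand below it is empty with the jaw sprung forward. Next: the camera head's pose, and the heights of the stand's fixed parts.

```bash
python3 - <<'E'
from h import *
K=np.load('w3.npz')['K'];Ps=[np.load('w1P.npy'),np.load('w2P.npy'),np.load('w3.npz')['P']]
f=[lambda x,y:(175+x/4.8,78+y/4.8),lambda x,y:(100+x/2,y/2),lambda x,y:(110+x/2.5,100+y/2.5)]
def tri(uvs):
    A=np.zeros((3,3));b=np.zeros(3)
    for i,uv in enumerate(uvs):
        o,d=ray({'intrinsics':K},Ps[i],f[i](*uv));M=np.eye(3)-np.outer(d,d);A+=M;b+=M@o
    return np.linalg.solve(A,b)
th=np.radians(69.2);ex=np.array([np.cos(th),np.sin(th)]);ey=np.array([-ex[1],ex[0]]);O=np.array([.461,.235])
for n,u in dict(headL=[(327,207),(277,341),(307,163)],headR=[(425,212),(340,343),(404,165)],blkL=[(312,150),(266,299),(290,98)],blkR=[(447,155),(352,301),(425,100)],endL=[(340,127),(282,284),(317,73)],endR=[(420,128),(335,285),(397,73)]).items():
    w=tri(u);d=w[:2]-O;print(n,(1e3*d@ex).round(1),(1e3*d@ey).round(1),(1e3*w[2]).round(1))
s=bot.read_camera('scene');t=bot.read_camera('top')
b=lambda im,x,y,w,h,k:cv2.resize(cv2.cvtColor(im,cv2.COLOR_RGB2BGR)[y:y+h,x:x+w],(w*k,h*k),interpolation=cv2.INTER_CUBIC)
w1=cv2.cvtColor(cv2.imread('pics/w1.png'),cv2.COLOR_BGR2RGB)
top=np.hstack([b(s['color'],260,105,50,50,6),b(t['color'],255,85,50,50,6)])
bot_=b(w1,400,40,100,100,3)
cv2.imwrite('pics/ring.png',np.vstack([top,np.hstack([bot_,np.zeros((300,300,3),np.uint8)])]))
E
```

```text
headL 17.7 12.9 75.5
headR 17.9 -12.3 79.5
blkL 31.3 18.5 54.8
blkR 32.0 -18.1 64.0
endL 37.8 11.2 53.5
endR 38.8 -10.6 63.4
```

View pics/ring.png

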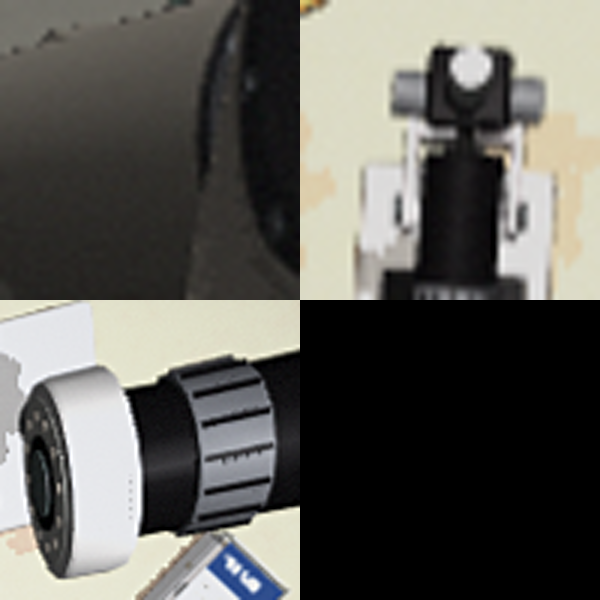

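Emit:
apply_moves --deltas '[[0.65, [0, 0, -0.2], 0], [0.65, [-0.02, -0.05, -0.4], 0], [0.65, [-0.02, -0.05, -0.6], 0], [0.65, [-0.02, -0.05, -0.74], 0], [0.65, [-0.02, -0.05, -0.74], 0], [0.65, [-0.02, -0.05, -0.74], 0], [0.65, [-0.02, -0.05, -0.74], 0]]'

```text
t: 10.9
eef_pos: [0.4444, 0.2223, 0.2659]
tool_rot: [-0.0, 0.823, 0.568, -0.001]
contact_force: [0.1, -0.1, -0.7]
gripper_width: 0.518
grasp_force: 62.8
```

```bash
python3 - <<'E'
from h import *
o=bot.get_obs();p=bot.read_camera('wrist');save(p,'w4');P=T(o)@p['hand_eye'];np.save('w4P.npy',P)
print(o['eef_pos'])
for r in bot.look_for(p,'lens')[:2]: print(np.round(r['point'],3),r['confidence'],proj(p,P,r['point']))
E
```

```text
[0.44436116 0.22226779 0.2659243 ]
[0.587 0.25  0.247] 0.91 [490.05318357  89.16746589]
```

Emit:
apply_moves --deltas '[[0.65, [-0.2, -0.05, -0.1], 0], [0.65, [-0.3, -0.05, -0.15], 0], [0.65, [-0.3, -0.05, -0.15], 0], [0.65, [-0.3, -0.05, -0.15], 0], [0.65, [-0.3, -0.05, -0.15], 0]]'

```text
t: 11.5
eef_pos: [0.4143, 0.1711, 0.2966]
tool_rot: [-0.0, 0.823, 0.568, -0.0]
contact_force: [-0.5, -0.2, -1.2]
gripper_width: 0.517
grasp_force: 62.8
```

```bash
python3 - <<'E'
from h import *
o=bot.get_obs();p=bot.read_camera('wrist');save(p,'w5');P=T(o)@p['hand_eye'];np.save('w5P.npy',P)
print(o['eef_pos'])
us=[]
for n in ('w4','w5'):
    im=cv2.imread(f'pics/{n}.png');P=np.load(n+'P.npy')
    u=proj(p,P,np.array([.61,.236,.24]));print(n,u)
    x0,y0=int(min(u[0]-40,512-100)),int(max(u[1]-60,0));print(x0,y0)
    us.append(cv2.resize(im[y0:y0+133,x0:x0+100],(400,532),interpolation=cv2.INTER_CUBIC))
cv2.imwrite('pics/ring2.png',np.hstack(us))
E
```

```text
[0.41433983 0.1710542  0.29663436]
w4 [526.98939241  99.12604505]
412 39
w5 [523.73860038  -4.11500568]
412 0
```

View pics/ring2.png

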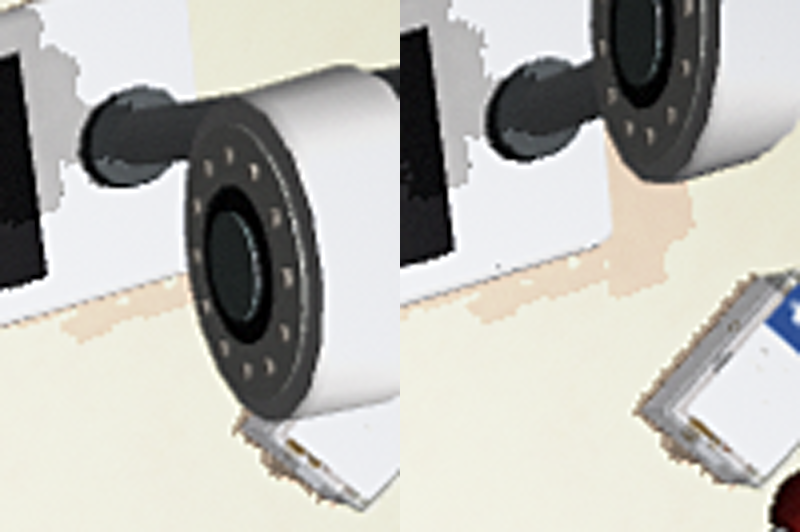

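In w4 the ring face is seen obliquely, its rim running from (187,230) left to (322,300) right, top (235,97), bottom (275,420). w5 shows the lower half. I'm fitting a 48 mm circle to it.

```bash
cat > fit.py <<'E'
from h import *
from scipy.optimize import least_squares
K=np.load('w3.npz')['K']
v={}
v['w4']=[(412+x/4,39+y/4) for x,y in [(275,420),(300,408),(318,360),(322,300),(312,220),(285,145),(255,108),(235,97),(215,108),(197,150),(188,200),(190,280),(203,335),(230,385),(250,408)]]
v['w1']=[(400+x/3,40+(y-300)/3) for x,y in [(48,375),(62,410),(72,460),(75,510),(72,550),(65,578),(35,385),(22,420),(20,450),(27,500),(38,545),(52,572)]]
v['w5']=[(412+(x-400)/4,y/4) for x,y in [(660,182),(690,168),(708,120),(718,50),(720,8),(594,30),(605,90),(615,125),(635,165)]]
a=np.linspace(0,2*np.pi,720)
def axes(yaw,t):
    return R.from_euler('ZY',[yaw,-t]).as_matrix()   # x=(cos t,0,sin t)
def res(q,views):
    M=axes(q[3],q[4]);out=[]
    C=q[:3,None]+q[5]*(np.outer(M[:,1],np.cos(a))+np.outer(M[:,2],np.sin(a)))
    for n in views:
        P=np.load(n+'P.npy');c=P[:3,:3].T@(C-P[:3,3:]);u=(K@c);u=(u[:2]/u[2]).T
        for z in v[n]: out.append(np.min(np.linalg.norm(u-z,axis=1)))
    return np.array(out)
if __name__=='__main__':
  for views in (['w4'],['w1'],['w4','w1'],['w4','w1','w5']):
   for fix in (0,1):
    g=lambda s:res(np.r_[s[:5],.024 if fix else s[5]*.024],views)
    s=least_squares(g,[.6,.236,.23,0,.35,1],x_scale=[.01,.01,.01,.1,.1,.1],diff_step=1e-4)
    print(views,fix,s.x.round(4),np.sqrt(np.mean(s.fun**2)).round(2))
E
python3 fit.py
python3 - <<'E'
from h import *
K=np.load('w3.npz')['K'];p={'intrinsics':K}
P=np.load('w5P.npy')
# base near edge points in w5 (side edge, along camera x)
for z in (0,.012):
    A=[onz(p,P,(412+x/4,y/4),z) for x,y in [(5,305),(200,240)]];d=A[1]-A[0];print(z,A,np.degrees(np.arctan2(d[1],d[0])))
E
```

```text
['w4'] 0 [ 0.5574  0.2537  0.2777 -0.0725  0.2723  0.7073] 0.42
['w4'] 1 [ 0.593   0.2388  0.224  -0.0738  0.2723  1.    ] 0.42
['w1'] 0 [ 0.845   0.1554 -0.2827 -0.0846  0.2566  3.3337] 0.69
['w1'] 1 [ 0.5882  0.2417  0.2338 -0.0233  0.6852  1.    ] 0.7
['w4', 'w1'] 0 [ 0.5891  0.2405  0.2297 -0.076   0.2641  0.9745] 0.86
['w4', 'w1'] 1 [ 0.5903  0.24    0.2277 -0.0735  0.2711  1.    ] 0.92
['w4', 'w1', 'w5'] 0 [ 0.5882  0.2409  0.2314 -0.0693  0.2724  0.9678] 0.91
['w4', 'w1', 'w5'] 1 [ 0.5891  0.2407  0.2299 -0.0652  0.2844  1.    ] 1.04
0 [array([0.65879684, 0.18690669, 0.        ]), array([0.72610761, 0.18390253, 0.        ])] -2.555479118423308
0.012 [array([0.65284297, 0.18831244, 0.012     ]), array([0.71831076, 0.18539054, 0.012     ])] -2.5554791184233103
```

Emit:
apply_moves --deltas '[[0.65, [0.15, 0.03, 0], 0.023], [0.65, [0.3, 0.06, 0], 0.046], [0.65, [0.45, 0.09, 0], 0.069], [0.65, [0.567, 0.105, 0.1], 0.092], [0.65, [0.567, 0.105, 0.2], 0.115], [0.65, [0.567, 0.105, 0.2], 0.138], [0.65, [0.567, 0.105, 0.2], 0.161], [0.65, [0.567, 0.105, 0.2], 0.184], [0.65, [0.567, 0.105, 0.2], 0.207], [0.65, [0.567, 0.105, 0.2], 0.23], [0.65, [0.567, 0.105, 0.2], 0.25], [0.65, [0.567, 0.105, 0.2], 0.25]]'

```text
t: 12.75
eef_pos: [0.474, 0.2698, 0.2565]
tool_rot: [0.0, 0.984, -0.18, -0.001]
contact_force: [0.5, -0.5, -1.0]
gripper_width: 0.514
grasp_force: 62.8
```

Emit:
apply_moves --deltas '[[0.65, [0, 0, 0], 0.023], [0.65, [0, 0, 0], 0.046], [0.65, [0, 0, 0], 0.069], [0.65, [0, 0, 0], 0.092], [0.65, [0, 0, 0.1], 0.115], [0.65, [0, 0, 0.2], 0.138], [0.65, [0, 0, 0.3], 0.161], [0.65, [0, 0, 0.4], 0.184], [0.65, [0, 0, 0.5], 0.207], [0.65, [0, 0, 0.6], 0.23], [0.65, [0, 0, 0.7], 0.25], [0.65, [0, 0, 0.7], 0.25]]'

```text
t: 13.95
eef_pos: [0.4724, 0.2692, 0.1149]
tool_rot: [-0.003, -0.646, 0.764, 0.003]
contact_force: [0.3, -4.0, -2.9]
gripper_width: 0.524
grasp_force: 62.8
```

```bash
python3 - <<'E'
from h import *
o=bot.get_obs();print(o['eef_pos'],o['q'].round(2),o['grasp_force'])
tr=T(o);th=np.radians(69.2);print('tool x yaw',np.degrees(np.arctan2(tr[1,0],tr[0,0])))
ex=np.array([np.cos(th),np.sin(th)]);ey=np.array([-ex[1],ex[0]]);d=o['eef_pos'][:2]-[.461,.235];print('stand xy',d@ex,d@ey)
E
```

```text
[0.47240836 0.26919421 0.11486256] [-1.5   0.96  1.39  2.02 -1.06  1.19 -2.95] 62.77149543457199
tool x yaw -99.58088089041722
stand xy 0.03601681504665871 0.0014777743625018418
```

The last joint ran into its limit, so the tool yaw is about 11° short. I'll turn the other way round, lifting first.

Emit:
apply_moves --deltas '[[0.65, [0, 0, -0.2], 0], [0.65, [0, 0, -0.3], -0.023], [0.65, [0, 0, -0.3], -0.046], [0.65, [0, 0, -0.3], -0.069], [0.65, [0, 0, -0.3], -0.092], [0.65, [0, 0, -0.3], -0.115], [0.65, [0, 0, -0.3], -0.138], [0.65, [0, 0, -0.3], -0.161], [0.65, [0, 0, -0.3], -0.184], [0.65, [0, 0, -0.3], -0.207], [0.65, [0, 0, -0.3], -0.23], [0.65, [0, 0, -0.3], -0.25]]'

```text
t: 15.15
eef_pos: [0.4741, 0.269, 0.1762]
tool_rot: [0.001, 0.997, -0.078, -0.004]
contact_force: [-0.2, -0.4, -0.3]
gripper_width: 0.519
grasp_force: 62.8
```

Emit:
apply_moves --deltas '[[0.65, [0, 0, 0], -0.023], [0.65, [0, 0, 0], -0.046], [0.65, [0, 0, 0], -0.069], [0.65, [0, 0, 0], -0.092], [0.65, [0, 0, 0], -0.115], [0.65, [0, 0, 0], -0.138], [0.65, [0, 0, 0], -0.161], [0.65, [0, 0, 0], -0.184], [0.65, [0, 0, 0], -0.207], [0.65, [0, 0, 0], -0.23], [0.65, [0, 0, 0], -0.25]]'

```text
t: 16.25
eef_pos: [0.4742, 0.2689, 0.1763]
tool_rot: [-0.002, 0.76, 0.649, -0.003]
contact_force: [0.2, -0.7, -1.1]
gripper_width: 0.518
grasp_force: 62.8
```

```bash
python3 - <<'E'
from h import *
o=bot.get_obs();print(o['t'],o['eef_pos'],o['q'].round(2),o['grasp_force'])
tr=T(o);print('tool x yaw',np.degrees(np.arctan2(tr[1,0],tr[0,0])))
E
```

```text
16.25 [0.47415608 0.26887755 0.17629486] [-1.2   0.4   0.73  1.95 -0.34  0.92 -0.46] 62.835783167683985
tool x yaw 80.99027209912273
```

Emit:
apply_moves --deltas '[[0.65, [0, 0, 0], -0.023], [0.65, [0, 0, 0], -0.046], [0.65, [0, 0, 0], -0.069], [0.65, [0, 0, 0], -0.092], [0.65, [0, 0, 0], -0.115], [0.65, [0, 0, 0], -0.138], [0.65, [0, 0, 0], -0.161], [0.65, [0, 0, 0], -0.184], [0.65, [0, 0, 0], -0.207], [0.65, [0, 0, 0], -0.23], [0.65, [0, 0, 0], -0.25]]'

```text
t: 17.35
eef_pos: [0.4741, 0.2688, 0.1762]
tool_rot: [-0.004, 0.079, 0.997, -0.001]
contact_force: [0.2, 0.5, -1.0]
gripper_width: 0.516
grasp_force: 62.8
```

Emit:
apply_moves --deltas '[[0.65, [0, 0, 0], -0.023], [0.65, [0, 0, 0], -0.046], [0.65, [0, 0, 0], -0.069], [0.65, [0, 0, 0.05], -0.092], [0.65, [0, 0, 0.1], -0.115], [0.65, [0, 0, 0.15], -0.138], [0.65, [0, 0, 0.2], -0.161], [0.65, [0, 0, 0.25], -0.184], [0.65, [0, 0, 0.3], -0.207], [0.65, [0, 0, 0.35], -0.217], [0.65, [0, 0, 0.4], -0.217], [0.65, [0, 0, 0.4], -0.217]]'

```text
t: 18.55
eef_pos: [0.4729, 0.2679, 0.0951]
tool_rot: [-0.005, -0.563, 0.827, 0.002]
contact_force: [-0.6, 0.4, -1.2]
gripper_width: 0.521
grasp_force: 62.8
```

```bash
python3 - <<'E'
from h import *
o=bot.get_obs();print(o['t'],o['eef_pos'],o['q'].round(2),o['grasp_force'],o['contact_force'])
tr=T(o);th=np.radians(69.2);print('tool x yaw',np.degrees(np.arctan2(tr[1,0],tr[0,0])))
ex=np.array([np.cos(th),np.sin(th)]);ey=np.array([-ex[1],ex[0]]);d=o['eef_pos'][:2]-[.461,.235];print('stand xy',d@ex,d@ey)
p=bot.read_camera('wrist');save(p,'w6');np.save('w6P.npy',T(o)@p['hand_eye'])
E
```

```text
18.55 [0.47285227 0.26790368 0.09508043] [-0.67  0.44  0.05  1.98 -0.04  0.73  2.17] 62.804090137942694 [-0.5585794   0.44735799 -1.21965408]
tool x yaw -111.48751433190496
stand xy 0.03496802689087429 0.0006045227390204327
```

```bash
cat > wt.py <<'E'
from h import *
K=np.load('w3.npz')['K'];H=np.load('w3.npz')
# hand_eye recovered
def model(HE,dx,dy,dz,t):
    """pixels of watch points; watch origin in tool: pivot (lug centre) at (dx,dy,-.0209+dz), tilt t raises crown"""
    M=np.array([[np.cos(t),0,np.sin(t)],[0,-1,0],[-np.sin(t),0,-np.cos(t)]]).T  # rows: watch x,y,z in tool
    M=np.stack([[np.cos(t),0,-np.sin(t)],[0,-1,0],[-np.sin(t),0,-np.cos(t)]],1)
    f=lambda q:M@(np.array(q)-[0,0,.0048])+[dx,dy,-.0209+dz]
    a=np.radians([0,45,90,135,180,225,270,315])
    pts=[[0,0,.0105],[.0238,0,.005],[.0238,.003,.005],[.0238,-.003,.005]]+[[.019*np.cos(b),.019*np.sin(b),.006] for b in a]
    return np.array([proj({'intrinsics':K},HE,f(q)) for q in pts])
E
python3 - <<'E'
from wt import *
p=bot.read_camera('wrist');np.save('HE.npy',p['hand_eye'])
u=model(p['hand_eye'],0,0,0,0);print(u.round(1).tolist())
print(((u-[110,100])*2.5).round(0).tolist())
E
```

```text
[[257.6, 269.2], [257.6, 215.0], [250.8, 215.0], [264.4, 215.0], [257.6, 225.9], [227.6, 237.3], [216.4, 263.7], [229.1, 288.7], [257.4, 298.6], [285.7, 288.7], [298.6, 263.7], [287.5, 237.3]]
[[369.0, 423.0], [369.0, 287.0], [352.0, 287.0], [386.0, 287.0], [369.0, 315.0], [294.0, 343.0], [266.0, 409.0], [298.0, 472.0], [369.0, 497.0], [439.0, 472.0], [472.0, 409.0], [444.0, 343.0]]
```

Emit:
apply_moves --deltas '[[0.65, [-0.01, 0, 0.05], 0], [0.65, [-0.01, 0, 0.1], 0], [0.65, [-0.01, 0, 0.14], 0], [0.65, [-0.01, 0, 0.14], 0], [0.65, [-0.01, 0, 0.14], 0]]' --squeeze 30

```text
t: 19.15
eef_pos: [0.4743, 0.2698, 0.0685]
tool_rot: [-0.003, -0.563, 0.827, 0.002]
contact_force: [0.1, -0.3, -0.9]
gripper_width: 0.518
grasp_force: 62.8
```

Emit:
apply_moves --deltas '[[0.6, [0, 0, 0], 0], [0.6, [0, 0, 0], 0]]' --squeeze 30

```text
t: 19.35
eef_pos: [0.4747, 0.2701, 0.0692]
tool_rot: [-0.003, -0.563, 0.827, 0.002]
contact_force: [-0.5, -0.1, -0.8]
gripper_width: 0.519
grasp_force: 62.8
```

Emit:
apply_moves --deltas '[[0.6, [0, 0, 0.01], 0], [0.6, [0, 0, 0.02], 0], [0.6, [0, 0, 0.025], 0], [0.6, [0, 0, 0.025], 0]]'

```text
t: 19.75
eef_pos: [0.4746, 0.2701, 0.0644]
tool_rot: [-0.003, -0.563, 0.827, 0.002]
contact_force: [-2.5, -1.1, 6.0]
gripper_width: 0.52
grasp_force: 63.4
```

Emit:
apply_moves --deltas '[[0.6, [0, 0, 0.005], 0], [0.6, [0, 0, 0.01], 0], [0.6, [0, 0, 0.015], 0], [0.6, [0, 0, 0.015], 0]]'

```text
t: 20.15
eef_pos: [0.4749, 0.2705, 0.0632]
tool_rot: [-0.002, -0.563, 0.827, 0.002]
contact_force: [-6.6, -2.6, 24.8]
gripper_width: 0.521
grasp_force: 64.9
```

Emit:
apply_moves --deltas '[[0.6, [0, 0, 0.005], 0], [0.6, [0, 0, 0.01], 0], [0.6, [0, 0, 0.015], 0], [0.6, [0, 0, 0.015], 0]]'

```text
t: 20.55
eef_pos: [0.4754, 0.2712, 0.0607]
tool_rot: [-0.001, -0.563, 0.827, 0.002]
contact_force: [-5.8, -2.4, 27.1]
gripper_width: 0.517
grasp_force: 66.1
```

```bash
python3 - <<'E'
from h import *
o=bot.get_obs();print(o['contact_force'],o['torque'],o['eef_pos'])
p=bot.read_camera('wrist');save(p,'w7')
a=cv2.imread('pics/w6.png');b=cv2.imread('pics/w7.png')
cv2.imwrite('pics/w67.png',np.hstack([cv2.resize(i[195:320,200:320],(400,416),interpolation=cv2.INTER_CUBIC) for i in (a,b)]))
E
```

```text
[-5.82433476 -2.42140901 27.07354131] [-0.82053915  1.32732195 -0.16882615] [0.47537169 0.27123323 0.0607272 ]
```

View pics/w67.png

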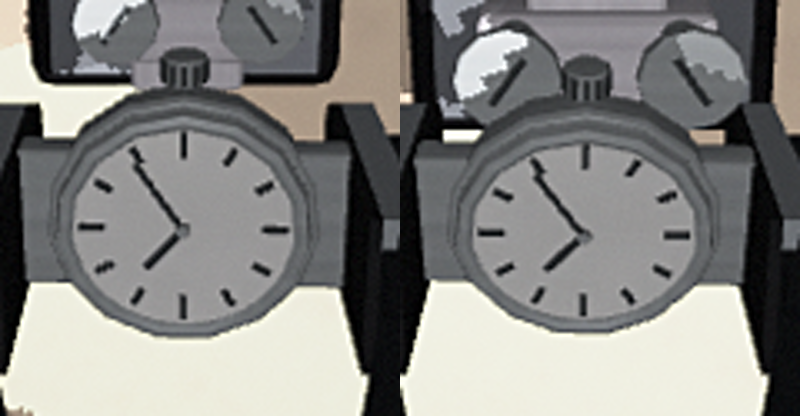

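The watch has pivoted in the grip: the dial ellipse went from about 194 to 180 px high and the crown rose. I'm fitting the tilt now.

```bash
cat > tilt.py <<'E'
from wt import *
from scipy.optimize import least_squares
HE=np.load('HE.npy')
def pts(dx,dy,dz,t,rt,roll=0,zd=.0095):
    M=np.stack([[np.cos(t),0,-np.sin(t)],[0,-1,0],[-np.sin(t),0,-np.cos(t)]],1)
    q=np.array([[0,0],[1,0],[-1,0],[0,1],[0,-1]])*rt
    return np.array([proj({'intrinsics':K},HE,M@np.array([a,b,zd-.0048])+[dx,dy,-.0209+dz]) for a,b in q])
def fit(obs,rt=None,t=None):
    def g(s):
        return (pts(s[0],s[1],s[2],s[3] if t is None else t,s[4] if rt is None else rt)-obs).ravel()
    s=least_squares(g,[0,0,0,.0,.015],x_scale=[.001,.001,.001,.05,.001]);return s.x,np.sqrt(np.mean(s.fun**2))
E
python3 - <<'E'
from tilt import *
c=lambda l:np.array([[200+x*.3,195+y*.3] for x,y in l])
A=c([(184,230),(184,133),(183,318),(78,227),(288,231)]);B=c([(185,237),(185,143),(184,314),(78,233),(290,236)])
for rt in (.0145,.015,.0155):
    print(rt,fit(A,rt,0),fit(A,rt),fit(B,rt))
E
```

```text
0.0145 (array([ 0.00018494, -0.00114325,  0.00322976,  0.        ,  0.015     ]), np.float64(0.32701450374237373)) (array([ 0.00036064, -0.00114357,  0.00299319,  0.00741543,  0.015     ]), np.float64(0.3241767300680859)) (array([ 0.00105703, -0.00100935,  0.00146486,  0.13176621,  0.015     ]), np.float64(0.44071775108315264))
0.015 (array([-0.00233219, -0.00113736,  0.00734289,  0.        ,  0.015     ]), np.float64(0.32701450374639335)) (array([-0.00215171, -0.00113769,  0.00709827,  0.00741364,  0.015     ]), np.float64(0.32417673003196973)) (array([-0.00145158, -0.00099884,  0.00551891,  0.13176183,  0.015     ]), np.float64(0.4407177530429016))
0.0155 (array([-0.0048493 , -0.00113147,  0.01145599,  0.        ,  0.015     ]), np.float64(0.3270145037422317)) (array([-0.00466398, -0.00113181,  0.01120324,  0.00741354,  0.015     ]), np.float64(0.3241767300512057)) (array([-0.00395969, -0.00098833,  0.00957222,  0.13176562,  0.015     ]), np.float64(0.4407177510555875))
```

Emit:
apply_moves --deltas '[[0.6, [0, 0, 0.005], 0], [0.6, [0, 0, 0.01], 0], [0.6, [0, 0, 0.015], 0], [0.6, [0, 0, 0.02], 0], [0.6, [0, 0, 0.02], 0]]'

```text
t: 21.1
eef_pos: [0.4762, 0.2722, 0.0572]
tool_rot: [-0.0, -0.563, 0.827, 0.002]
contact_force: [-4.9, -0.1, 26.3]
gripper_width: 0.52
grasp_force: 66.9
```

```bash
python3 - <<'E'
from h import *
o=bot.get_obs();print(o['t'],o['contact_force'])
p=bot.read_camera('wrist');save(p,'w8')
im=cv2.imread('pics/w8.png');cv2.imwrite('pics/w8c.png',cv2.resize(im[195:320,200:320],(576,600),interpolation=cv2.INTER_CUBIC))
E
```

```text
21.1 [-4.92546831 -0.07808537 26.26731775]
```

View pics/w8c.png

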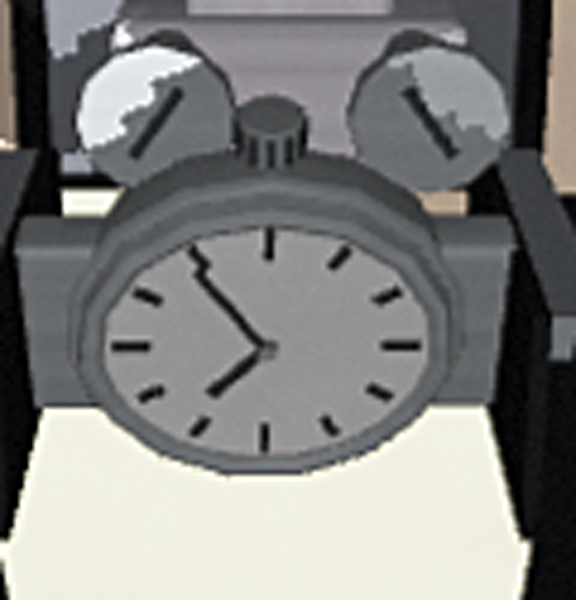

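The tilt is clearly larger: dial centre (268,348), tick ends top (270,227), bottom (264,452), left (112,346), right (421,346).

```bash
python3 - <<'E'
from tilt import *
B=np.array([[200+x/4.8,195+y/4.8] for x,y in [(268,348),(270,227),(264,452),(112,346),(421,346)]])
for rt in (.0139,.0142,.0145): print(rt,fit(B,rt))
# dial white-region automatic: moments of dial ellipse for w6,w7,w8
K_=K
for n in ('w6','w7','w8'):
    im=cv2.imread(f'pics/{n}.png');g=cv2.cvtColor(im,cv2.COLOR_BGR2GRAY);m=np.zeros((386,514),np.uint8);h=g.copy()
    cv2.floodFill(h,m,(265,262),255,12,12,cv2.FLOODFILL_FIXED_RANGE|cv2.FLOODFILL_MASK_ONLY)
    c=max(cv2.findContours(m[1:-1,1:-1],cv2.RETR_EXTERNAL,cv2.CHAIN_APPROX_NONE)[0],key=cv2.contourArea);c=cv2.convexHull(c)
    print(n,cv2.contourArea(c),cv2.fitEllipse(c))
E
```

```text
0.0139 (array([ 0.00447652, -0.00088963, -0.0048786 ,  0.23674515,  0.015     ]), np.float64(0.30357058831727934))
0.0142 (array([ 0.00296994, -0.00088047, -0.00247646,  0.23674585,  0.015     ]), np.float64(0.3035705883896841))
0.0145 (array([ 1.46323691e-03, -8.71309140e-04, -7.41314208e-05,  2.36744869e-01,
        1.50000000e-02]), np.float64(0.30357058837155476))
w6 2909.5 ((254.57192993164062, 262.91192626953125), (57.03464889526367, 65.62138366699219), 93.88719177246094)
w7 2651.5 ((254.79428100585938, 264.367919921875), (51.525638580322266, 66.31143188476562), 91.05034637451172)
w8 2408.0 ((255.0649871826172, 265.9498596191406), (46.256797790527344, 66.87297058105469), 87.80034637451172)
```

Emit:
apply_moves --deltas '[[0.6, [0, 0, 0.005], 0], [0.6, [0, 0, 0.009], 0], [0.6, [0, 0, 0.009], 0], [0.6, [0, 0, -0.05], 0], [0.6, [0, 0, -0.2], 0], [0.6, [0, 0, -0.4], 0], [0.6, [0, 0, -0.5], 0], [0.6, [0, 0, -0.5], 0]]'

```text
t: 21.95
eef_pos: [0.4768, 0.271, 0.1569]
tool_rot: [-0.0, -0.562, 0.827, 0.002]
contact_force: [0.2, 1.0, -1.2]
gripper_width: 0.521
grasp_force: 64.6
```

```bash
cat > cf.py <<'E'
from tilt import *
a=np.linspace(0,2*np.pi,720)
def contour(n,dark=None):
    im=cv2.imread(f'pics/{n}.png');g=cv2.cvtColor(im,cv2.COLOR_BGR2GRAY);m=np.zeros((386,514),np.uint8)
    cv2.floodFill(g.copy(),m,(265,262),255,12,12,cv2.FLOODFILL_FIXED_RANGE|cv2.FLOODFILL_MASK_ONLY)
    c=max(cv2.findContours(m[1:-1,1:-1],cv2.RETR_EXTERNAL,cv2.CHAIN_APPROX_NONE)[0],key=cv2.contourArea)
    return cv2.convexHull(c)[:,0].astype(float)
def circ(s,rd,zd=.0095):
    dx,dy,dz,t,ro=s
    M=np.stack([[np.cos(t),0,-np.sin(t)],[0,-1,0],[-np.sin(t),0,-np.cos(t)]],1)
    M=R.from_euler('x',ro).as_matrix()@M
    q=M@np.stack([rd*np.cos(a),rd*np.sin(a),0*a+zd-.0048])+np.array([dx,dy,-.0209+dz])[:,None]
    c=HE[:3,:3].T@(q-HE[:3,3:]);u=K@c;return (u[:2]/u[2]).T
def cfit(n,rd):
    C=contour(n)
    g=lambda s:np.min(np.linalg.norm(circ(s,rd)[None]-C[:,None],axis=2),1)
    s=least_squares(g,[0,-.001,0,.1,0],x_scale=[.001,.001,.001,.05,.05],diff_step=1e-3);return s.x.round(4),np.sqrt(np.mean(s.fun**2)).round(3)
E
python3 - <<'E'
from h import *
o=bot.get_obs();print(o['t'],o['contact_force'],o['eef_pos'],o['q'].round(2))
p=bot.read_camera('wrist');save(p,'w9')
from cf import *
for n in ('w6','w7','w8','w9'):
    print(n,[cfit(n,r) for r in (.0155,.016)],cv2.fitEllipse(contour(n).astype(np.float32)))
E
```

```text
21.95 [ 0.19150154  0.97031148 -1.18821234] [0.47676302 0.27096718 0.15692288] [-0.68  0.36  0.06  1.94 -0.03  0.85  2.16]
w6 [(array([-0.0016, -0.0013,  0.0062,  0.0263, -0.0294]), np.float64(0.164)), (array([-0.004 , -0.0013,  0.01  ,  0.0273, -0.0295]), np.float64(0.165))] ((254.57192993164062, 262.91192626953125), (57.03464889526367, 65.62138366699219), 93.88719177246094)
w7 [(array([-0.0011, -0.0012,  0.0048,  0.1681, -0.0114]), np.float64(0.152)), (array([-0.0033, -0.0012,  0.0084,  0.1724, -0.0119]), np.float64(0.157))] ((254.79428100585938, 264.367919921875), (51.525638580322266, 66.31143188476562), 91.05034637451172)
w8 [(array([-0.0007, -0.0012,  0.0035,  0.2814,  0.0247]), np.float64(0.163)), (array([-0.0031, -0.0012,  0.0072,  0.2832,  0.0236]), np.float64(0.165))] ((255.0649871826172, 265.9498596191406), (46.256797790527344, 66.87297058105469), 87.80034637451172)
w9 [(array([-0.0005, -0.0013,  0.0029,  0.2843,  0.044 ]), np.float64(0.179)), (array([-0.0028, -0.0013,  0.0066,  0.2853,  0.0445]), np.float64(0.18))] ((254.97434997558594, 266.22515869140625), (46.33970642089844, 67.1330795288086), 86.20015716552734)
```

```bash
python3 - <<'E'
from tilt import *
S={'w6':(.3,[(184,230),(184,133),(183,318),(78,227),(288,231),(20,140),(28,283),(350,146),(345,283)]),
'w7':(.3,[(185,237),(185,143),(184,314),(78,233),(290,236),(14,144),(27,279),(352,144),(343,283)]),
'w8':(1/4.8,[(268,348),(270,227),(264,452),(112,346),(421,346),(15,217),(40,405),(517,217),(495,405)])}
for rt in (.0142,):
  for n,(k,l) in S.items():
    obs=np.array([[200+x*k,195+y*k] for x,y in l])
    q=np.array([[0,0,.0095],[rt,0,.0095],[-rt,0,.0095],[0,rt,.0095],[0,-rt,.0095],[.0105,.023,.0077],[-.0105,.023,.0077],[.0105,-.023,.0077],[-.0105,-.023,.0077]])-[0,0,.0048]
    B=np.diag([1,-1,-1.])
    def g(s,idx=slice(None)):
        M=R.from_euler('xyz',[s[3],-s[4],s[5]]).as_matrix()@B  # roll about tool x, tilt, yaw
        # tilt + raises crown
        return (np.array([proj({'intrinsics':K},HE,M@v+s[:3]+[0,0,-.0209]) for v in q])-obs)[idx].ravel()
    for idx in (slice(None),slice(0,5)):
        s=least_squares(g,np.zeros(6),x_scale=[.001]*3+[.05]*3,loss='soft_l1',args=(idx,));print(n,(s.x[:3]*1e3).round(1),s.x[3:].round(3),s.fun.std().round(2))
E
```

```text
w6 [-0.2 -0.9  4.2] [-0.026  0.035 -0.005] 1.07
w6 [ 1.9 -1.   0.5] [-0.025 -0.008  0.006] 0.16
w7 [ 0.6 -1.   2.8] [-0.016 -0.096 -0.001] 1.61
w7 [ 2.6 -1.  -0.9] [-0.015 -0.132  0.005] 0.38
w8 [ 1.5 -0.9  0.4] [ 0.012 -0.213  0.01 ] 1.88
w8 [ 3.  -1.  -2.5] [ 0.021 -0.237  0.019] 0.14
```

The roll estimate comes out at 2–3°, and the tilt is slightly short. A second, gentle press with the tool turned 8° will correct both.

Emit:
apply_moves --deltas '[[0.6, [0.01, 0.007, 0.15], -0.022], [0.6, [0.01, 0.007, 0.3], -0.022], [0.6, [0.01, 0.007, 0.4], -0.022], [0.6, [0.01, 0.007, 0.465], -0.022], [0.6, [0.01, 0.007, 0.465], -0.022], [0.6, [0.01, 0.007, 0.465], -0.022]]'

```text
t: 22.6
eef_pos: [0.4718, 0.2683, 0.0599]
tool_rot: [-0.004, -0.618, 0.786, 0.002]
contact_force: [-0.4, -0.2, -1.5]
gripper_width: 0.52
grasp_force: 66.6
```

Emit:
apply_moves --deltas '[[0.6, [0, 0, 0.01], 0], [0.6, [0, 0, 0.02], 0], [0.6, [0, 0, 0.02], 0]]'

```text
t: 22.9
eef_pos: [0.4727, 0.2692, 0.0579]
tool_rot: [-0.002, -0.618, 0.786, 0.002]
contact_force: [-2.8, -0.6, 10.0]
gripper_width: 0.52
grasp_force: 67.5
```

Emit:
apply_moves --deltas '[[0.6, [0, 0, 0.01], 0], [0.6, [0, 0, 0.02], 0], [0.6, [0, 0, 0.02], 0]]'

```text
t: 23.2
eef_pos: [0.4741, 0.2713, 0.0561]
tool_rot: [0.0, -0.619, 0.786, 0.002]
contact_force: [-3.8, 1.3, 23.5]
gripper_width: 0.524
grasp_force: 68.7
```

```bash
python3 - <<'E'
from h import *
o=bot.get_obs();print(o['t'],o['contact_force'],o['eef_pos'])
p=bot.read_camera('wrist');save(p,'w10')
from cf import *
for n in ('w3','w9','w10'): print(n,cfit(n,.0147))
E
```

```text
23.2 [-3.82755247  1.27963448 23.54296192] [0.47412642 0.27129144 0.05611841]
w3 (array([ 0.002 , -0.0013,  0.0001,  0.0247, -0.0246]), np.float64(0.172))
w9 (array([ 0.0034, -0.0013, -0.0033,  0.2841,  0.044 ]), np.float64(0.179))
w10 (array([ 0.0034, -0.0013, -0.0041,  0.3407,  0.0011]), np.float64(0.143))
```

Emit:
apply_moves --deltas '[[0.6, [0, 0, -0.05], 0], [0.6, [0, 0, -0.25], 0], [0.6, [0, 0, -0.45], 0], [0.6, [0, 0, -0.65], 0.023], [0.6, [0, 0, -0.7], 0.046], [0.6, [0, 0, -0.7], 0.069], [0.6, [0, 0, -0.7], 0.092], [0.6, [0, 0, -0.7], 0.115], [0.6, [0, 0, -0.7], 0.138], [0.6, [0, 0, -0.7], 0.161], [0.6, [0, 0, -0.7], 0.184], [0.6, [0, 0, -0.7], 0.207]]'

```text
t: 24.45
eef_pos: [0.4729, 0.2683, 0.1927]
tool_rot: [-0.004, -0.013, 1.0, -0.0]
contact_force: [0.2, -0.3, -0.7]
gripper_width: 0.522
grasp_force: 66.6
```

Emit:
apply_moves --deltas '[[0.6, [0, 0, 0], 0.023], [0.6, [0, 0, 0], 0.046], [0.6, [0, 0, 0], 0.069], [0.6, [0, 0, 0], 0.092], [0.6, [0, 0, 0], 0.115], [0.6, [0, 0, 0], 0.138], [0.6, [0, 0, 0], 0.161], [0.6, [0, 0, 0], 0.184], [0.6, [0, 0, 0], 0.207], [0.6, [0, 0, 0], 0.23], [0.6, [0, 0, 0], 0.253], [0.6, [0, 0, 0], 0.276]]'

```text
t: 25.65
eef_pos: [0.4729, 0.2684, 0.1927]
tool_rot: [-0.002, 0.754, 0.657, -0.003]
contact_force: [-0.1, 0.9, -1.0]
gripper_width: 0.518
grasp_force: 66.6
```

Emit:
apply_moves --deltas '[[0.6, [0, 0, 0], 0.023], [0.6, [0, 0, 0], 0.046], [0.6, [0, 0, 0], 0.069], [0.6, [0, 0, 0], 0.092], [0.6, [0, 0, 0], 0.115], [0.6, [0, 0, 0], 0.138], [0.6, [0, 0, 0], 0.161], [0.6, [0, 0, 0], 0.184], [0.6, [0, 0, 0], 0.207], [0.6, [0, 0, 0], 0.23], [0.6, [0, 0, 0], 0.238], [0.6, [0, 0, 0], 0.238]]'

```text
t: 26.85
eef_pos: [0.4728, 0.2686, 0.1925]
tool_rot: [0.001, 1.0, -0.028, -0.004]
contact_force: [-0.2, -0.5, -0.8]
gripper_width: 0.52
grasp_force: 66.6
```

```bash
python3 - <<'E'
from h import *
o=bot.get_obs();print(o['t'],o['contact_force'],o['eef_pos'],o['q'].round(2))
tr=T(o);print('yaw',np.degrees(np.arctan2(tr[1,0],tr[0,0])))
p=bot.read_camera('wrist');save(p,'w11');np.save('w11P.npy',tr@p['hand_eye'])
from cf import *
print(cfit('w11',.0147), cv2.fitEllipse(contour('w11').astype(np.float32)))
lens=np.array([.5905,.2385,.228]);t=.275;y=-.05
X=np.array([np.cos(t)*np.cos(y),np.cos(t)*np.sin(y),np.sin(t)]);Y=np.array([-np.sin(y),np.cos(y),0]);Z=np.cross(X,Y)
foc=lens-.08*X;piv=foc-.0238*X-.0002*Z
for r in bot.look_for(p,'watch')[:1]+bot.look_for(p,'crown')[:1]: print(r)
M=np.stack([[np.cos(y),np.sin(y),0],[np.sin(y),-np.cos(y),0],[0,0,-1]],1)
tcp=piv-M@np.array([.0022,0,-.0250]);print('focus',foc,'piv',piv,'tcp',tcp,'move',(tr[:3,:3].T@(tcp-o['eef_pos'])/.2).round(3))
E
```

```text
26.85 [-0.16516356 -0.52352065 -0.83127406] [0.47283597 0.26861527 0.19252166] [-1.4   0.48  1.03  1.95 -0.5   1.   -1.76]
yaw -3.1733128380808973
(array([ 0.0035, -0.0013, -0.0041,  0.3009, -0.0006]), np.float64(0.188)) ((254.66998291015625, 267.0643310546875), (45.61211013793945, 67.69670867919922), 89.9375228881836)
{'point': [0.4795, 0.269, 0.224], 'confidence': 0.84}
{'point': [0.4836, 0.2699, 0.2213], 'confidence': 0.95}
focus [0.51360221 0.2423481  0.20627625] piv [0.49077935 0.24349019 0.19962094] tcp [0.4885821  0.24360015 0.17462094] move [0.086 0.12  0.089]
```

Emit:
apply_moves --deltas '[[0.6, [0.03, 0.04, 0.03], 0], [0.6, [0.06, 0.08, 0.06], 0], [0.6, [0.086, 0.12, 0.089], 0], [0.6, [0.086, 0.12, 0.089], 0], [0.6, [0.086, 0.12, 0.089], 0], [0.6, [0.086, 0.12, 0.089], 0]]'

```text
t: 27.6
eef_pos: [0.489, 0.244, 0.175]
tool_rot: [0.0, 1.0, -0.028, -0.003]
contact_force: [-0.3, 0.3, -0.9]
gripper_width: 0.519
grasp_force: 66.6
```

```bash
python3 - <<'E'
from h import *
o=bot.get_obs();print(o['t'],o['contact_force'],o['eef_pos'],o['tool_rot'])
tr=T(o)
piv=tr@np.array([.0022,0,-.025,1])
t=.276;y=np.arctan2(tr[1,0],tr[0,0]);X=np.array([np.cos(t)*np.cos(y),np.cos(t)*np.sin(y),np.sin(t)])
print('crown est',(piv[:3]+.0238*X).round(4))
for c in ('scene','top','wrist'):
    p=bot.read_camera(c);save(p,'f_'+c)
    for n in ('lens','crown','watch','camera_head'):
        for r in bot.look_for(p,n)[:2]:print(c,n,np.round(r['point'],4),round(r['confidence'],2))
    P=p['pose'] if c!='wrist' else tr@p['hand_eye']
    print('lens px',proj(p,P,np.array([.5905,.2385,.228])).round(1),'focus px',proj(p,P,np.array([.5136,.2423,.2063])).round(1))
from cf import *
print(cfit('f_wrist',.0147))
E
```

```text
27.6 [-0.25545179  0.31627742 -0.87160427] [0.48903915 0.24400326 0.17496773] [ 3.41366861e-04  9.99615389e-01 -2.75252597e-02 -3.36402749e-03]
crown est [0.5143 0.2426 0.2064]
scene lens [0.6192 0.2337 0.2593] 0.87
scene crown [0.4265 0.3736 0.0114] 0.66
scene crown [0.4825 0.2446 0.2   ] 0.55
scene watch [0.4254 0.3734 0.0114] 0.68
scene watch [0.4857 0.2452 0.2031] 0.44
scene camera_head [0.6162 0.2318 0.2535] 0.66
lens px [278.3 160.3] focus px [263.4 184.3]
top lens [0.623  0.2415 0.2572] 0.76
top crown [0.4275 0.3771 0.0109] 0.54
top watch [0.4298 0.3769 0.0118] 0.87
top camera_head [0.6294 0.2399 0.2565] 0.81
top camera_head [ 0.5673 -0.0195  0.0127] 0.47
lens px [280.4 147.1] focus px [278.8 178.5]
wrist lens [0.5861 0.2416 0.2396] 0.91
wrist lens [0.4552 0.0622 0.0159] 0.53
wrist crown [0.4971 0.2446 0.2042] 0.95
wrist crown [0.4302 0.3746 0.0178] 0.92
wrist watch [0.4965 0.2437 0.2081] 0.96
wrist watch [0.4299 0.3788 0.0148] 0.72
wrist camera_head [0.5783 0.2367 0.2393] 0.87
lens px [251.3 -11.6] focus px [253.7 224.6]
(array([ 0.0034, -0.0013, -0.0039,  0.2984,  0.0052]), np.float64(0.239))
```

```bash
python3 -c "
from station import bot
o=bot.get_obs();print(o['joint_vel'].round(3),o['eef_pos'],o['grasp_force']);print(bot.hand_in())"
```

```text
[ 0.001  0.     0.001 -0.001 -0.    -0.001  0.001] [0.48895837 0.24379291 0.17492363] 66.57199144363403
the job is handed in; nothing more can be done
None
```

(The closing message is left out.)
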